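# Show the fitter the bare stud and the nut that fits it

### The job

The fitter needs to be shown what is missing on the flanged pipe joint. With the fingertips about 2 cm above it, point down at the top of the one stud that has no nut and stay there for a good two seconds; then rise clear and point in the same way at the loose nut lying on the bench that is the same size as the nuts already on the flange, stay over it for a good two seconds, and finish still pointing at it. Touch and move nothing, and on the way keep well above every other stud and loose nut: come down over those two things only.

Things in the scene. Friction and masses are not known exactly. Their poses are not given: they have to be found in the camera images.
- flange: Flanged pipe joint being assembled, fixed on the bench: two round grey plates 190 mm in diameter with a black gasket between, on a short dark pipe. Origin on its axis at bench level, z up. Its top face is 83 mm above the bench. Four upright threaded studs, 20 mm in diameter, stand on the top face at the corners of a square, 72.5 mm from the axis, and rise 30 mm above the face; a low plug with a 22 mm square head, 18 mm high, sits at the centre.
- bare_stud_tip (a point): Centre of the top end of the one stud that has no nut: bare 20 mm thread, 113 mm above the bench. It may be any of the four places.
- stud1_tip (a point): Centre of the top end (113 mm above the bench) of a stud that has its washer and its hex nut (32 mm across flats, 20 mm high) on; the thread stands 7 mm out of the nut.
- stud2_tip (a point): Centre of the top end (113 mm above the bench) of a stud that has its washer and its hex nut (32 mm across flats, 20 mm high) on; the thread stands 7 mm out of the nut.
- stud3_tip (a point): Centre of the top end (113 mm above the bench) of a stud that has its washer and its hex nut (32 mm across flats, 20 mm high) on; the thread stands 7 mm out of the nut.
- match_nut_top (a point): Loose steel hex nut lying flat, 32 mm across flats, 20 mm high, 20 mm hole: the same size as the nuts on the flange, the middle one of the three loose nuts. Point at the centre of its hole, level with its upper face; z up.
- big_nut_top (a point): Loose steel hex nut lying flat, too big: 50 mm across flats, 30 mm high, 30 mm hole. Point at the centre of its hole, level with its upper face.
- small_nut_top (a point): Loose steel hex nut lying flat, too small: 22 mm across flats, 12 mm high, 13 mm hole. Point at the centre of its hole, level with its upper face.
- bolt: Loose steel hex bolt lying on the bench, 93 mm long, up to 35 mm high, among the nuts; origin under the middle of its length, roughly.
- washer: Loose flat steel washer, 60 mm across, 5 mm thick; origin under its centre.
- tube_offcut: Loose offcut of square steel tube, 90 x 50 x 50 mm, lying; origin under its centre.
- hammer: Loose hammer with a wooden handle, lying at the left; origin at its underside.
- wrench: Loose steel wrench, lying at the far right; origin at its underside.
- screwdriver: Loose screwdriver with a yellow handle, lying near the robot; origin at its underside.
- pipe_stub: Loose short dark pipe, 60 mm in diameter, 70 mm high, standing on the far side; origin under its centre.
Mind the look-alikes: they are no part of the job. Leave any black or yellow look-alike of the part that bears match_nut_top alone.

How it is judged:
By the outcome, as a careful person would: the job done as asked, in the order asked, and still so for the second after the job is handed in, with the robot touching nothing.
It also fails if it takes over 48 s, if anything falls off the work surface, if the arm or the gripper's body presses on something with over 40 N, if the wrist force passes 120 N, or if a joint passes its speed limit or range.

### The arm

A 7-joint arm with a two-finger parallel gripper is mounted at the origin on the work surface. World frame = base frame: x ahead of the robot, y to its left, z up, the work surface at z = 0. Lengths are in m, angles in rad, forces in N, time in s.
With the tool pointing down it reaches from about 0.4 to 0.85 m from the base axis. Payload 10.4 kg.
Tool frame: the origin (TCP) lies midway between the tips of the shut fingers; the grasp point (between the pads) lies 19 mm behind it; z points along the fingers, x is the direction in which the jaws open and shut, and the axes are right-handed (so a half turn about z gives the same grasp; the last joint's range is limited). The gripper opens to 85 mm and grips with 20 to 120 N. Pads are 22 mm wide; open, the fingers measure 114 mm over their backs; the gripper's body (76 mm by 85 mm) begins 54 mm behind the grasp point. The pads swing forward as they close: fully open they stand 13 mm farther back than shut.
Start: joints at [-1.192, 0.332, -0.065, 1.46, 0.022, 1.35, -0.088], TCP at [0.244, 0.575, 0.231] pointing down, gripper open.
Joint ranges: [-2.6, 2.6], [-0.5, 2.12], [-1.47, 1.34], [0.16, 2.42], [-1.27, 4.41], [0.06, 2.06], [-2.6, 2.6]. Speed limits (rad/s): [2.22, 2.22, 2.79, 2.79, 3.14, 3.14, 3.14].

### API

Orientations are given as a unit quaternion [x, y, z, w].
In Python, from workcell import telemetry, eyes, order gives the robot as it stands.
- The arm moves only by the tool servo_tool, never from a script. Its argument "deltas" is a list of rows, each a list of 3 entries, a list of its own where there are three numbers: the shift along the tool's x, y, z in cm, then the turn about the tool's z in rad, then the finger opening in cm, from 0 to 8.54. A call has 1 to 12 rows; each row shifts and turns the pose as measured when the row begins, along the tool's axes as they then stand; what a row does not reach is not made up. A row lasts 1/12 s, in which the tool goes at most 41.7 mm and 7.16 degrees, less where a joint would pass 70% of its speed; a pose out of reach is approached as far as the arm can. A call is refused whole if a number of a shift passes 4.17 or a number of a turn 0.125, either way. A call with a gripper value outside its range is refused whole. The fingers move at their own pace and stop on an object; "force" is the grip in N (left out, the last holds). Time passes only in rows, so rows that do not move let the fingers close. It gives the time, the measured TCP pose, the force and the opening at its end, in the units of the state.
- telemetry.get_obs(): the state, without advancing time (a new reading comes with each control period).
- eyes.camera(name): name is "scene" or "top" or "wrist"; returns (picture, depth): 400x640x3 uint8, blue, green, red; 400x640 float32, m along the optical axis (not along the pixel's ray), 0 where there is no reading.
- eyes.calibration(name): a dict with "fx", "fy", "cx", "cy" (pixels), "rvec" (rotation vector, rad) and "tvec" (3), from world to camera coordinates, as OpenCV has them. Camera axes: x right, y down, z forward; pixel columns grow to the right and rows downward; lengths in m; the calibration is good to about 2 mm. A picture is of the moment at which its call begins: read the wrist's pose just before it. calibration takes no time and is no camera call; for the wrist camera it gives the pose at the moment of the call.
- order.hand_in(): hands the job in, once; it reports no verdict.
The state is a dict: "clock": time; "joint_pos": joint angles; "joint_velocities": joint speeds; "tau": joint torques, N m; "position": TCP position; "ee_rot": TCP orientation; "ft_force": force on the tool from outside, world axes, zero at the start; "torque": the same for the moment, N m; "grip_width": opening from 0.0 (shut) to 1.0 (fully open).
Only numpy, scipy, OpenCV 4.12 (cv2) and the standard library are available. Lean on these libraries where they do the work, as an engineer would, in place of code of your own. Each camera call takes 0.05 s, during which the arm holds its last target. There are 200 camera calls.

## Working session

There is one attempt and no reset: what is moved stays moved. The work goes in short steps, Python scripts to look and compute and a tool call to move; the robot and the scene stay as the last step left them, time stands still between calls to the robot, and variables do not carry over. Pictures are saved under pics/ and viewed, about 8 in all and at most 12, crops included, and the job is handed in when it is done.

Besides the shell and the picture viewer there is one more tool, called after "Emit:" as name(argument=value, ...) on one line, values as JSON. servo_tool: Moves the arm, as the interface text tells. Its arguments: {"type":"object","properties":{"deltas":{"type":"array"},"force":{"type":"number"}},"required":["deltas"]}

```bash
mkdir -p pics
cat > h.py <<'E'
import numpy as np, cv2
from workcell import telemetry, eyes, order
def cam(n):
    c=eyes.calibration(n); im,d=eyes.camera(n); return im,d,c
def KRt(c):
    R=cv2.Rodrigues(np.array(c["rvec"],float))[0]; t=np.array(c["tvec"],float).ravel()
    return R,t
def ray(c,u,v,z):
    R,t=KRt(c); d=R.T@np.array([(u-c["cx"])/c["fx"],(v-c["cy"])/c["fy"],1]); o=-R.T@t
    return o+d*(z-o[2])/d[2]
def cloud(d,c):
    R,t=KRt(c); v,u=np.mgrid[:d.shape[0],:d.shape[1]]
    P=np.stack([(u-c["cx"])/c["fx"]*d,(v-c["cy"])/c["fy"]*d,d],-1)
    W=(P-t)@R; W[d==0]=np.nan; return W
E
python3 - <<'E'
from h import *
o=telemetry.get_obs();print(o)
for n in("top","scene"):
    im,d,c=cam(n);cv2.imwrite(f"pics/{n}0.png",im);np.save(n+"_d.npy",d);np.save(n+"_im.npy",im)
    import json;R,t=KRt(c);print(n,c,-R.T@t)
    import pickle;pickle.dump(c,open(n+"_c.pkl","wb"))
E
```

```text
{'clock': 0.0, 'joint_pos': array([-1.1915959 ,  0.33284237, -0.06472697,  1.46094153,  0.02159019,
        1.34989228, -0.08851002]), 'joint_velocities': array([-0.00136991, -0.00082315,  0.00055948, -0.00072027,  0.0010891 ,
       -0.00012108, -0.00043823]), 'tau': array([ 2.51301790e-04, -6.25436783e+01,  4.93691757e-02, -3.91613102e+01,
        1.62693264e-02,  9.67434811e-03,  3.71010503e-05]), 'position': array([0.2442634 , 0.5748858 , 0.23053432]), 'ee_rot': array([ 8.33979544e-01,  5.51794925e-01, -5.65733572e-04,  4.02260238e-04]), 'ft_force': array([0.16768144, 0.31884663, 0.09779195]), 'torque': array([ 0.03442789,  0.04418111, -0.03159333]), 'grip_width': 0.9999304857149038}
top {'fx': 473.0712174328547, 'fy': 473.0712174328547, 'cx': 315.6256637998626, 'cy': 206.12530389445593, 'rvec': array([ 2.20643533, -2.14145733,  0.09501168]), 'tvec': array([0.00999497, 0.56943253, 1.42268112])} [0.43893298 0.02137375 1.46807898]
scene {'fx': 407.64465999748575, 'fy': 407.64465999748575, 'cx': 319.33224542463086, 'cy': 197.0104523370457, 'rvec': array([ 1.93494569,  1.17769985, -0.57484923]), 'tvec': array([-0.30072013, -0.19276342,  1.4331104 ])} [ 1.25726902 -0.33916117  0.6968788 ]
```

View pics/top0.png

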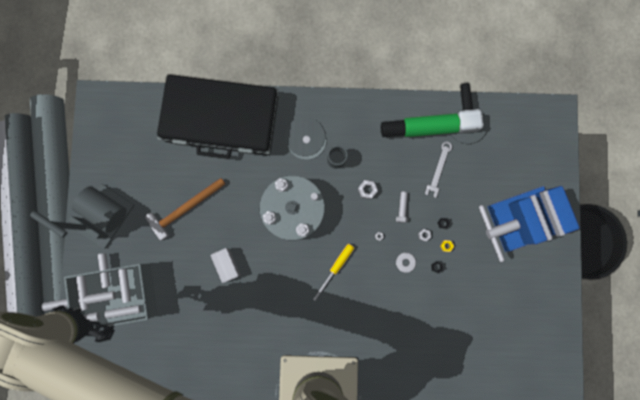

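View pics/scene0.png

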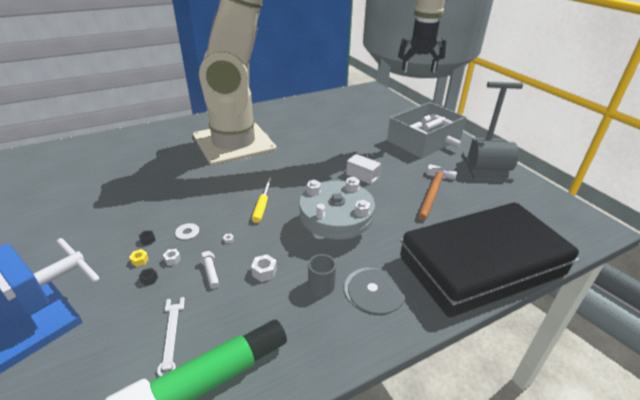

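The top view shows the flange at (292,208). The bare stud is its thin blob at (314,196), and the other three, at (282,184), (269,217) and (303,230), carry nuts. The loose nuts are big (369,188), small (379,236) and middle (425,235), with a yellow look-alike at (447,246) and black ones at (444,223) and (438,267). The scene view agrees: bare stud at (320,212), middle nut at (171,257).

Run:
```python
from h import *
import pickle
for n,pts in(("top",dict(bare=(314,196,.113),s1=(282,184,.113),s2=(269,217,.113),s3=(303,230,.113),plug=(292,208,.101),match=(425,235,.02),big=(369,188,.03),small=(379,236,.012))),
 ("scene",dict(bare=(320,212,.113),match=(171,257,.02),big=(264,267,.03),small=(228,239,.012)))):
    im=np.load(n+"_im.npy");d=np.load(n+"_d.npy");c=pickle.load(open(n+"_c.pkl","rb"));W=cloud(d,c)
    for k,(u,v,z) in pts.items():
        r=20 if k=="big" else 13
        g=cv2.cvtColor(im,cv2.COLOR_BGR2GRAY)[v-r:v+r+1,u-r:u+r+1]
        m=(g>155).astype(np.uint8)
        N,L,S,C=cv2.connectedComponentsWithStats(m)
        if N<2: print(k,'none');continue
        i=min(range(1,N),key=lambda i:np.hypot(*(C[i]-r))-S[i,4]*.05)
        x,y,w,h,a=S[i]; uc,vc=u-r+x+(w-1)/2,v-r+y+(h-1)/2
        Z=W[v-r:v+r+1,u-r:u+r+1,2]
        hi=Z>np.nanmax(Z)-.008
        print(n,k,"area",a,"wh",w,h,"bbox",np.round((uc,vc),1),"cen",np.round(C[i]+[u-r,v-r],1),"ray",ray(c,uc,vc,z).round(4),"zmax",np.nanmax(Z).round(3),"hi-xy",np.nanmean(W[v-r:v+r+1,u-r:u+r+1][hi],0).round(3))
a=[cv2.resize(np.load("top_im.npy")[165:285,250:460],None,fx=3.7,fy=3.7,interpolation=cv2.INTER_CUBIC)]
cv2.imwrite("pics/crop1.png",a[0])
```

```text
top bare area 32 wh 6 6 bbox [313.5 195.5] cen [313.5 195.5] ray [0.5916 0.0337 0.113 ] zmax 0.119 hi-xy [0.589 0.033 0.114]
top s1 area 96 wh 11 13 bbox [280. 184.] cen [279.5 184.2] ray [0.6221 0.1314 0.113 ] zmax 0.118 hi-xy [0.622 0.131 0.113]
top s2 area 97 wh 12 13 bbox [267.5 217. ] cen [267.2 217. ] ray [0.5256 0.1638 0.113 ] zmax 0.12 hi-xy [0.524 0.163 0.115]
top s3 area 114 wh 12 13 bbox [301.5 229. ] cen [301.2 229.3] ray [0.4941 0.0651 0.113 ] zmax 0.118 hi-xy [0.493 0.065 0.113]
plug none
top match area 58 wh 11 11 bbox [424. 235.] cen [424.2 234.8] ray [ 0.4907 -0.3066  0.02  ] zmax 0.027 hi-xy [ 0.489 -0.308  0.021]
top big area 141 wh 18 17 bbox [367.5 189. ] cen [367.4 189. ] ray [ 0.6258 -0.1302  0.03  ] zmax 0.04 hi-xy [ 0.627 -0.131  0.034]
top small area 19 wh 6 7 bbox [378.5 236. ] cen [378.4 235.3] ray [ 0.4838 -0.1688  0.012 ] zmax 0.015 hi-xy [ 0.482 -0.17   0.012]
scene bare area 498 wh 27 26 bbox [320.  211.5] cen [320.8 209.9] ray [0.6085 0.0178 0.113 ] zmax 0.114 hi-xy [0.592 0.028 0.111]
scene match area 161 wh 17 16 bbox [171.  255.5] cen [171.8 254.7] ray [ 0.496  -0.3132  0.02  ] zmax 0.023 hi-xy [ 0.493 -0.313  0.019]
scene big area 320 wh 26 21 bbox [263.5 264. ] cen [264.1 263.8] ray [ 0.628  -0.1349  0.03  ] zmax 0.033 hi-xy [ 0.628 -0.135  0.029]
scene small area 73 wh 11 8 bbox [228.  236.5] cen [228.2 236.6] ray [ 0.4825 -0.1731  0.012 ] zmax 0.013 hi-xy [ 0.485 -0.174  0.01 ]
```

View pics/crop1.png

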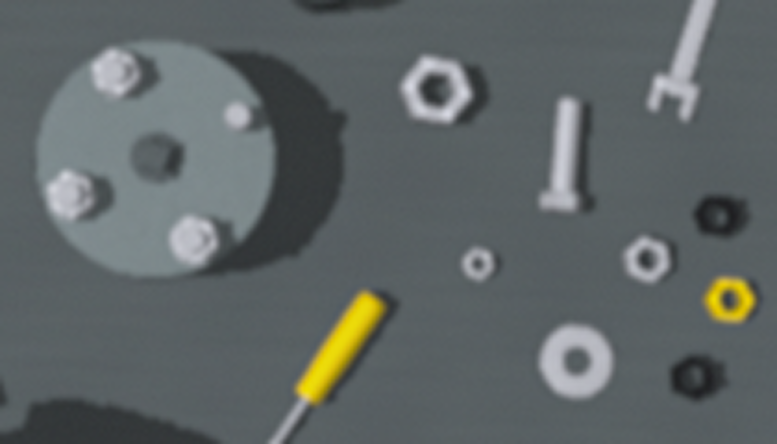

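Emit:
servo_tool(deltas=[[[-1.0,1.5,-0.5],0,0],[[-2.2,3.2,-0.3],0,0],[[-2.2,3.2,0],0,0],[[-2.2,3.2,0],0,0],[[-2.2,3.2,0],0,0],[[-2.2,3.2,0],0,0],[[-2.2,3.2,0],0,0],[[-2.2,3.2,0],0,0],[[-2.2,3.2,0],0,0],[[-2.2,3.2,0],0,0],[[-2.2,3.2,0],0,0],[[-2.2,3.2,0],0,0]])

```text
clock: 1.1
position: [0.4856, 0.1901, 0.2332]
ee_rot: [0.829, 0.559, -0.005, -0.001]
ft_force: [1.1, 1.1, -0.5]
grip_width: 0.005
```

Emit:
servo_tool(deltas=[[[-2.4,3.4,0],0,0],[[-2.4,3.4,0],0,0],[[-2.4,3.4,0],0,0],[[-1.5,2.2,0],0,0],[[-0.8,1.2,0],0,0],[[0,0,0],0,0],[[0,0,0],0,0]])

```text
clock: 1.68
position: [0.5779, 0.0366, 0.2313]
ee_rot: [0.833, 0.554, -0.007, 0.001]
ft_force: [-0.2, 0.4, -0.6]
grip_width: 0.0
```

```bash
cat >> h.py <<'E'
def togo(p):
    from scipy.spatial.transform import Rotation as Ro
    o=telemetry.get_obs(); print("t",o["clock"],"pos",o["position"].round(4),"tool cm to go",(Ro.from_quat(o["ee_rot"]).inv().apply(np.array(p)-o["position"])*100).round(2),"tilt z",Ro.from_quat(o["ee_rot"]).apply([0,0,1]).round(3))
E
python3 - <<'E'
from h import *
togo([.591,.033,.133])
im,d,c=cam("wrist"); W=cloud(d,c); np.save("w1d.npy",W); cv2.imwrite("pics/w1.png",im); R,t=KRt(c); print(c,-R.T@t)
for p in([.591,.033,.113],[.622,.131,.113],[.494,.065,.113]):
    q=R@np.array(p)+t; print(p,(q[0]/q[2]*c["fx"]+c["cx"]).round(1),(q[1]/q[2]*c["fy"]+c["cy"]).round(1))
E
```

```text
t 1.6833 pos [0.5779 0.0366 0.2313] tool cm to go [0.3  1.41 9.82] tilt z [-0.01  -0.009 -1.   ]
{'fx': 348.36198067980365, 'fy': 348.36198067980365, 'cx': 322.22251460932426, 'cy': 195.66253160503683, 'rvec': array([-2.41145264, -1.60543418, -0.20834212]), 'tvec': array([-0.25537108, -0.53578776,  0.2403105 ])} [0.51535048 0.06551493 0.37437111]
[0.591, 0.033, 0.113] 325.5 205.6
[0.622, 0.131, 0.113] 457.5 194.5
[0.494, 0.065, 0.113] 314.4 68.0
```

View pics/w1.png

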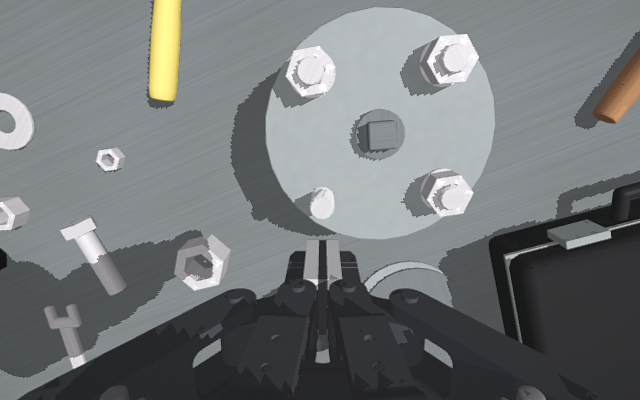

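The wrist view confirms that the bare stud is at about (323,205), just ahead of the fingertips. The three nutted studs are at (311,69), (455,58) and (453,197). I'll refine the tip position from the depth.

Run:
```python
from h import *
W=np.load("w1d.npy")
for p in([.591,.033],[.622,.131],[.494,.065],[.525,.164]):
    m=(np.hypot(W[...,0]-p[0],W[...,1]-p[1])<.02)&(abs(W[...,2]-.113)<.004)
    q=W[m]; print(p,m.sum(),((q.min(0)+q.max(0))/2).round(4),np.ptp(q,0).round(4),np.median(q,0).round(4))
```

```text
[0.591, 0.033] 459 [0.5916 0.0296 0.1121] [0.0198 0.0194 0.0062] [0.5908 0.0298 0.1128]
[0.622, 0.131] 484 [0.623  0.1267 0.112 ] [0.0189 0.0191 0.006 ] [0.6225 0.1264 0.1128]
[0.494, 0.065] 618 [0.4941 0.0615 0.1123] [0.0191 0.0193 0.006 ] [0.4943 0.0615 0.1128]
[0.525, 0.164] 658 [0.5261 0.1586 0.1123] [0.0195 0.0192 0.0064] [0.526  0.1579 0.1129]
```

Emit:
servo_tool(deltas=[[[0.3,1.3,0.5],0,0],[[0,0,2.0],0,0],[[0,0,2.0],0,0],[[0,0,2.0],0,0],[[0,0,0.5],0,0],[[0,0,0],0,0]])

```text
clock: 2.23
position: [0.5883, 0.0438, 0.1596]
ee_rot: [0.829, 0.559, -0.005, -0.001]
ft_force: [0.6, 0.1, 1.3]
grip_width: 0.0
```

Run:
```python
from h import *
togo([.591,.033,.133])
```

```text
t 2.2333 pos [0.5883 0.0438 0.1596] tool cm to go [-0.88  0.68  2.67] tilt z [-0.01  -0.004 -1.   ]
```

Emit:
servo_tool(deltas=[[[-1.0,0.7,0],0,0],[[-0.1,0,0.8],0,0],[[0,0,0.8],0,0],[[0,0,0.4],0,0],[[0,0,0],0,0],[[0,0,0],0,0]])

```text
clock: 2.73
position: [0.5917, 0.0317, 0.1415]
ee_rot: [0.829, 0.56, -0.003, -0.0]
ft_force: [0.4, 0.9, 0.6]
grip_width: 0.002
```

Run:
```python
from h import *
togo([.591,.031,.133])
```

```text
t 2.7333 pos [0.5917 0.0317 0.1415] tool cm to go [-0.09 -0.03  0.85] tilt z [-0.006 -0.003 -1.   ]
```

Emit:
servo_tool(deltas=[[[-0.1,0,0.5],0,0],[[0,0,0.4],0,0],[[0,0,0],0,0],[[0,0,0],0,0],[[0,0,0],0,0]])

```text
clock: 3.15
position: [0.5915, 0.0309, 0.1321]
ee_rot: [0.829, 0.56, -0.003, -0.0]
ft_force: [-0.6, 0.6, 0.3]
grip_width: -0.0
```

Run:
```python
from h import *
togo([.591,.031,.133])
im,d,c=cam("scene"); iw,_,_=cam("wrist")
cv2.imwrite("pics/p1.png",np.hstack([cv2.resize(im[120:270,250:420],None,fx=2.3,fy=2.3),cv2.resize(iw[130:310,230:430],None,fx=1.9,fy=1.9167)]))
togo([.591,.031,.133])
```

```text
t 3.15 pos [0.5915 0.0309 0.1321] tool cm to go [-0.   -0.05 -0.09] tilt z [-0.005 -0.003 -1.   ]
t 3.25 pos [0.5916 0.0309 0.1323] tool cm to go [-0.01 -0.06 -0.07] tilt z [-0.005 -0.002 -1.   ]
```

View pics/p1.png

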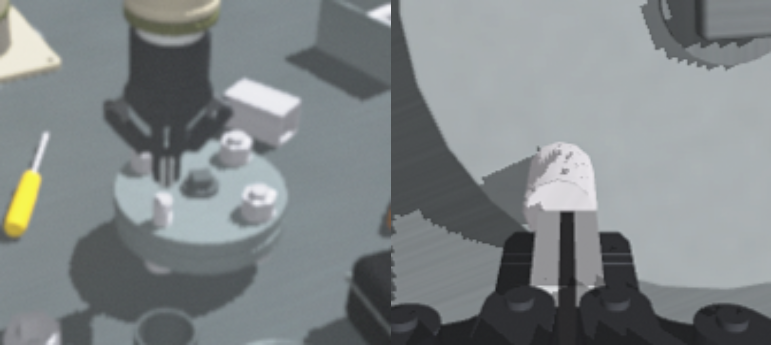

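The fingertips stand above the bare stud, centred on it in the wrist view and clear of it in the scene view. Now I'll hold for about 3 s.

Emit:
servo_tool(deltas=[[[0,0,0],0,0],[[0,0,0],0,0],[[0,0,0],0,0],[[0,0,0],0,0],[[0,0,0],0,0],[[0,0,0],0,0],[[0,0,0],0,0],[[0,0,0],0,0],[[0,0,0],0,0],[[0,0,0],0,0],[[0,0,0],0,0],[[0,0,0],0,0]])

```text
clock: 4.25
position: [0.5919, 0.031, 0.1328]
ee_rot: [0.829, 0.56, -0.002, -0.0]
ft_force: [-0.2, -0.3, -0.4]
grip_width: 0.004
```

Emit:
servo_tool(deltas=[[[0,0,0],0,0],[[0,0,0],0,0],[[0,0,0],0,0],[[0,0,0],0,0],[[0,0,0],0,0],[[0,0,0],0,0],[[0,0,0],0,0],[[0,0,0],0,0],[[0,0,0],0,0],[[0,0,0],0,0],[[0,0,0],0,0],[[0,0,0],0,0]])

```text
clock: 5.25
position: [0.5919, 0.031, 0.1328]
ee_rot: [0.829, 0.56, -0.002, -0.0]
ft_force: [0.5, 0.2, 0.5]
grip_width: 0.004
```

Emit:
servo_tool(deltas=[[[0,0,0],0,0],[[0,0,0],0,0],[[0,0,0],0,0],[[0,0,0],0,0],[[0,0,0],0,0],[[0,0,0],0,0],[[0,0,0],0,0],[[0,0,0],0,0],[[0,0,0],0,0],[[0,0,0],0,0],[[0,0,0],0,0],[[0,0,0],0,0]])

```text
clock: 6.25
position: [0.5919, 0.031, 0.1328]
ee_rot: [0.829, 0.56, -0.002, -0.0]
ft_force: [0.9, 0.1, 0.0]
grip_width: 0.001
```

Emit:
servo_tool(deltas=[[[0,0,-2],0,0],[[0,0,-3.5],0,0],[[0,0,-3.5],0,0],[[0,0,-3],0,0],[[0,0,-1],0,0],[[-1.5,0.1,0],0,0],[[-3,0.3,0],0,0],[[-3.8,0.4,0],0,0],[[-3.8,0.4,0],0,0],[[-3.8,0.4,0],0,0],[[-3.8,0.4,0],0,0],[[-3.8,0.4,0],0,0]])

```text
clock: 7.25
position: [0.5228, -0.198, 0.2621]
ee_rot: [0.824, 0.566, -0.005, -0.003]
ft_force: [2.1, -0.4, 0.7]
grip_width: 0.001
```

Run:
```python
from h import *
togo([.491,-.309,.20])
```

```text
t 7.25 pos [ 0.5228 -0.198   0.2621] tool cm to go [-11.48   1.08   6.26] tilt z [-0.012 -0.    -1.   ]
```

Emit:
servo_tool(deltas=[[[-3.4,0.4,0],0,0],[[-3.4,0.4,0],0,0],[[-2,0.2,0],0,0],[[-1,0.1,0],0,0],[[0,0,1.5],0,0],[[0,0,2],0,0],[[0,0,1.0],0,0],[[0,0,0],0,0],[[0,0,0],0,0]])

```text
clock: 8.0
position: [0.4786, -0.3158, 0.2082]
ee_rot: [0.831, 0.556, -0.01, -0.005]
ft_force: [-0.1, -0.2, 0.5]
grip_width: 0.001
```

Run:
```python
from h import *
togo([.491,-.309,.04])
im,d,c=cam("wrist"); W=cloud(d,c); cv2.imwrite("pics/w2.png",im)
for p in([.490,-.309],):
    m=(np.hypot(W[...,0]-p[0],W[...,1]-p[1])<.024)&(abs(W[...,2]-.020)<.003)
    q=W[m]; (x,y),s,a=cv2.minAreaRect((q[:,:2]*1000).astype(np.float32)); (cx,cy),r=cv2.minEnclosingCircle((q[:,:2]*1000).astype(np.float32))
    print(m.sum(),x,y,s,"circle",cx,cy,r,np.median(q,0).round(4)); v,u=np.nonzero(m); print(u.min(),u.max(),v.min(),v.max())
```

```text
t 8.0 pos [ 0.4786 -0.3158  0.2082] tool cm to go [ 1.28  1.22 16.78] tilt z [-0.022 -0.002 -1.   ]
594 491.9777526855469 -311.93450927734375 (36.095096588134766, 32.0715217590332) circle 492.0911865234375 -311.8849792480469 18.17917823791504 [ 0.4916 -0.3117  0.02  ]
314 351 168 200
```

View pics/w2.png

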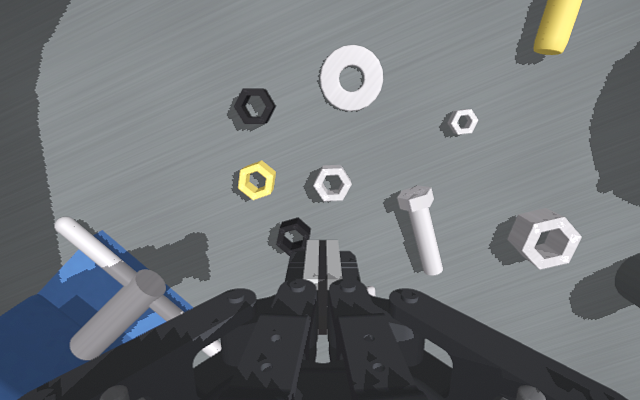

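The wrist view shows the steel middle nut at (332,184), between yellow (256,180) and black (293,235). It measures 32 x 36 mm with its top at 20 mm, centred at (0.4915, -0.311).

Emit:
servo_tool(deltas=[[[1.0,1.0,0],0,0],[[0,0,2],0,0],[[0,0,2.5],0,0],[[0,0,2.5],0,0],[[0,0,2],0,0],[[0,0,1],0,0],[[0,0,0],0,0],[[0,0,0],0,0]])

```text
clock: 8.72
position: [0.502, -0.3064, 0.111]
ee_rot: [0.828, 0.56, -0.005, -0.001]
ft_force: [0.5, -0.7, 0.2]
grip_width: -0.003
```

Run:
```python
from h import *
togo([.4915,-.3110,.04])
```

```text
t 8.7167 pos [ 0.502  -0.3064  0.111 ] tool cm to go [-0.77 -0.76  7.12] tilt z [-0.009 -0.005 -1.   ]
```

Emit:
servo_tool(deltas=[[[-0.8,-0.8,0],0,0],[[0,0,1.5],0,0],[[0,0,1.5],0,0],[[0,0,1.0],0,0],[[0,0,0.5],0,0],[[0,0,0],0,0],[[0,0,0],0,0]])

```text
clock: 9.3
position: [0.4935, -0.3151, 0.0734]
ee_rot: [0.828, 0.56, -0.002, 0.004]
ft_force: [-0.5, -0.7, 0.7]
grip_width: 0.001
```

Run:
```python
from h import *
togo([.4915,-.3110,.04])
```

```text
t 9.3 pos [ 0.4935 -0.3151  0.0734] tool cm to go [ 0.33 -0.36  3.33] tilt z [ 0.002 -0.009 -1.   ]
```

Emit:
servo_tool(deltas=[[[0.3,-0.3,0],0,0],[[0,0,0.8],0,0],[[0,0,0.8],0,0],[[0,0,0.6],0,0],[[0,0,0.3],0,0],[[0,0,0],0,0],[[0,0,0],0,0]])

```text
clock: 9.88
position: [0.4926, -0.3113, 0.0476]
ee_rot: [0.828, 0.56, -0.001, 0.005]
ft_force: [-0.2, -0.5, 0.2]
grip_width: -0.001
```

Run:
```python
from h import *
togo([.4915,-.3110,.04])
```

```text
t 9.8833 pos [ 0.4926 -0.3113  0.0476] tool cm to go [-0.   -0.12  0.76] tilt z [ 0.004 -0.01  -1.   ]
```

Emit:
servo_tool(deltas=[[[0,-0.1,0.5],0,0],[[0,0,0.3],0,0],[[0,0,0],0,0],[[0,0,0],0,0],[[0,0,0],0,0]])

```text
clock: 10.3
position: [0.4917, -0.3112, 0.0388]
ee_rot: [0.828, 0.56, -0.001, 0.005]
ft_force: [1.0, -0.2, -0.2]
grip_width: 0.001
```

Run:
```python
from h import *
im,d,c=cam("scene"); iw,_,_=cam("wrist")
cv2.imwrite("pics/p2.png",np.hstack([cv2.resize(im[150:300,90:260],None,fx=2.3,fy=2.3),cv2.resize(iw[130:310,230:430],None,fx=1.9,fy=1.9167)]))
togo([.4915,-.3110,.04])
```

```text
t 10.4 pos [ 0.4918 -0.3113  0.0389] tool cm to go [ 0.01 -0.03 -0.11] tilt z [ 0.004 -0.01  -1.   ]
```

View pics/p2.png

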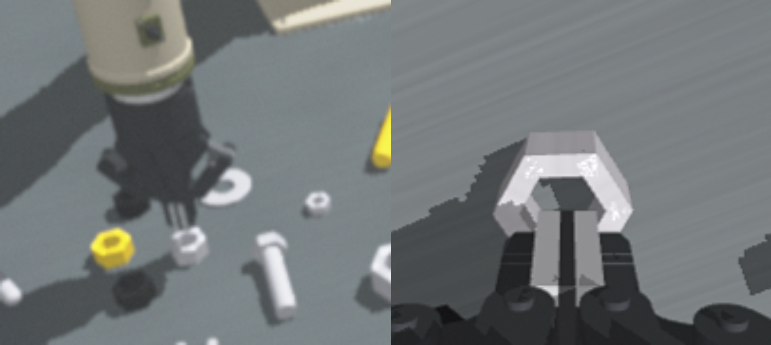

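The fingertips are over the steel middle nut, centred on its hole and clear of everything. Now I'll hold here too.

Emit:
servo_tool(deltas=[[[0,0,0],0,0],[[0,0,0],0,0],[[0,0,0],0,0],[[0,0,0],0,0],[[0,0,0],0,0],[[0,0,0],0,0],[[0,0,0],0,0],[[0,0,0],0,0],[[0,0,0],0,0],[[0,0,0],0,0],[[0,0,0],0,0],[[0,0,0],0,0]])

```text
clock: 11.4
position: [0.4922, -0.3114, 0.0395]
ee_rot: [0.828, 0.56, -0.001, 0.006]
ft_force: [1.2, -0.3, 0.2]
grip_width: 0.001
```

Emit:
servo_tool(deltas=[[[0,0,0],0,0],[[0,0,0],0,0],[[0,0,0],0,0],[[0,0,0],0,0],[[0,0,0],0,0],[[0,0,0],0,0],[[0,0,0],0,0],[[0,0,0],0,0],[[0,0,0],0,0],[[0,0,0],0,0],[[0,0,0],0,0],[[0,0,0],0,0]])

```text
clock: 12.4
position: [0.4922, -0.3114, 0.0395]
ee_rot: [0.828, 0.56, -0.001, 0.006]
ft_force: [0.0, 0.1, 0.3]
grip_width: 0.0
```

Emit:
servo_tool(deltas=[[[0,0,0],0,0],[[0,0,0],0,0],[[0,0,0],0,0],[[0,0,0],0,0],[[0,0,0],0,0],[[0,0,0],0,0],[[0,0,0],0,0],[[0,0,0],0,0],[[0,0,0],0,0],[[0,0,0],0,0],[[0,0,0],0,0],[[0,0,0],0,0]])

```text
clock: 13.4
position: [0.4921, -0.3114, 0.0395]
ee_rot: [0.828, 0.56, -0.001, 0.006]
ft_force: [-0.8, -0.1, -0.5]
grip_width: -0.0
```

Run:
```python
from h import *
togo([.4915,-.3110,.04]); print(telemetry.get_obs()["ft_force"].round(1)); print(order.hand_in())
```

```text
t 13.4 pos [ 0.4921 -0.3114  0.0395] tool cm to go [ 0.01 -0.08 -0.05] tilt z [ 0.005 -0.011 -1.   ]
[-0.8 -0.1 -0.5]
the job is handed in; nothing more can be done
None
```

The job is done and handed in at 13.4 s. With the fingers shut, I pointed about 2 cm above the bare stud for 3 s and then rose to z ≈ 0.26 m. I then came down over the 32 mm steel nut, held about 2 cm above it for 3 s, and finished still pointing at it.

**Last checks:**
- **Position:** the fingertips were within about 1 mm of my estimated point over the nut. The stud hold was also within about 1 mm.
- **Contact:** wrist force stayed at noise level, about 2 N at most. The pictures show both targets clear and centred under the fingertips.
- **Nut size:** the nut measured 32 x 36 mm with its top at 20 mm, which matches the nuts on the flange.

**Disagreement:** the top and wrist cameras differed by about 4 mm in y, for both the stud tip and the nut. For the stud I aimed between the two readings, and for the nut close to the wrist camera's reading.

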